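Locate a slide carrier on the microscope stage pin

TASK

The blue slide carrier is lying askew on top of the small brass pin of the white microscope stage. Without lifting it off the stage, nudge it until its hole drops over the pin and it lies flat, swing it round the pin until its long far edge rests against the dark steel stop post, and only then push the red knob of the hold-down clip to swing the clip all the way over the carrier. Leave the bottle, keypad and slide box alone.

Things in the scene. Friction and masses are not known exactly. Their poses are not given: they have to be found in the camera images.
- stage: fixed white stage plate, 240 x 225 x 15 mm, lying on the table. Its origin is on the pin's axis at table height, z up; the plate spans x -75..165, y -100..125 mm, its top face is at z = 15. When the carrier is home its axes are parallel to the stage's.
- pin (a point): point on the stage's top face on the axis of the brass pin; the pin is 10 mm thick, 6 mm high with a tapered top, so it stays 2 mm below the top face of a carrier lying flat
- stop (a point): point on the stage's top face on the axis of the stop post, a dark steel cylinder 10 mm thick and 14 mm high at x 92, y 51.5 mm of the stage frame
- carrier: loose blue plate 120 x 92 x 8 mm, about 0.3 kg, too wide to grip, with one 15 mm through hole near the middle of a short edge and a pale slide with four dark squares (look only) on top. Origin: centre of the hole on the underside; x along the length away from the hole, z up: it spans x -20..100, y -46..46, z 0..8 mm. Home: origin at pin, flat, axes as the stage, +y edge at the stop post.
- carrier_end (a point): middle of the carrier's far short edge, underside, 100 mm from the hole's centre. At the start the carrier's underside rests on the pin's tip, 20 to 50 mm from the hole's axis on the slide's side, so it is tilted a few degrees. It slides with some 1 to 3 N. It starts turned clockwise (from above) from home by 0.2 to 0.5 rad; seated on the pin it swings counterclockwise to the stop.
- clip (a joint): hinge of the hold-down clip (rad), vertical axis through clip_pivot. 0: arm points along the stage's +x, clear of the carrier; grows clockwise seen from above; at its end stop, 1.57, the arm points along the stage's -y, over the carrier. Starts open (0 to 0.35), stays where it is left, takes about 1.5 N at the knob.
- clip_pivot (a point): point on the stage's top face on the clip's hinge axis, at x 30, y 66 mm of the stage frame; the hub is 18 mm thick. The arm is a steel bar 13 mm wide reaching 46 mm from this axis, its underside 11.5 mm and top 15.5 mm above the stage's top face, so it passes over a carrier lying flat.
- clip_knob (a point): middle of the clip's upright red knob, a cylinder 12 mm thick standing on the arm 36 mm from the hinge axis; it spans from 15.5 to 37.5 mm above the stage's top face (this point is 26.5 mm above it)
- bottle: bystander: clear bottle with blue cap, 68 mm thick, 150 mm high, origin at the centre of its underside
- keypad: bystander: white control keypad, 100 x 75 x 25 mm, origin at the centre of its underside
- slide_box: bystander: orange slide box, 102 x 87 x 36 mm, origin at the centre of its underside
There are look-alikes about, which are no part of the job. There is more than one size of the carrier; the job needs the smallest.

How it is judged (in metres and radians):
On the way:
1. the carrier is home (hole over the pin, lying flat, long edge at the stop post) while the clip is still open (below 0.8 rad) (horizontal distance between carrier and pin below 0.004 m and z of carrier in the frame of pin below 0.0018 m and angle between carrier's own z axis and vertical below 0.025 rad and angle between the x axis of carrier and the x axis of stage, either way round below 0.07 rad and value of joint clip below 0.8 rad), for 0.2 s.
At the end, for the whole second after the job is handed in: The carrier's hole is over the pin (origin within 4 mm of the pin's axis, underside within 1.8 mm of the stage, tilt below 0.025 rad), its x is within 0.07 rad of the stage's x (against the stop post), the clip is past 1.35 rad, the carrier is at rest and untouched (horizontal distance between carrier and pin below 0.004 m and z of carrier in the frame of pin below 0.0018 m and angle between carrier's own z axis and vertical below 0.025 rad and angle between the x axis of carrier and the x axis of stage, either way round below 0.07 rad and value of joint clip above 1.35 rad and linear speed of carrier below 0.01 m/s and contact force between the fingers and carrier below 0.1 N).
It fails at once if the carrier is lifted (its hole more than 20 mm above the stage) (z of carrier in the frame of pin above 0.02 m).
It fails at once if the bottle is moved more than 20 mm or tipped (distance of bottle from where it was at the start of the episode above 0.02 m or angle between bottle's own z axis and vertical above 0.3 rad).
It fails at once if the keypad is moved more than 20 mm or tipped (distance of keypad from where it was at the start of the episode above 0.02 m or angle between keypad's own z axis and vertical above 0.3 rad).
It fails at once if the slide box is moved more than 20 mm or tipped (distance of slide_box from where it was at the start of the episode above 0.02 m or angle between slide_box's own z axis and vertical above 0.3 rad).
It also fails if it takes over 72 s, if anything falls off the work surface, if the arm or the gripper's body presses on something with over 40 N, if the wrist force passes 120 N, or if a joint passes its speed limit or range.

ROBOT

A 7-joint arm with a two-finger parallel gripper is mounted at the origin on the work surface. World frame = base frame: x ahead of the robot, y to its left, z up, the work surface at z = 0. Lengths are in mm, angles in rad, forces in N, time in s.
With the tool pointing down it reaches from about 425 to 875 mm from the base axis. Payload 4.7 kg.
Tool frame: the origin (TCP) lies at the very end of the fingers, on their centre line; the grasp point (between the pads) lies 19 mm behind it (env.grip_point_offset is the z of the grasp point in the tool frame, in mm); z points along the fingers, y is the direction in which the jaws open and shut (so a half turn about z gives the same grasp; the last joint's range is limited). The gripper opens to 87 mm and grips with 3 to 60 N. Pads are 19 mm wide; open, the fingers measure 117 mm over their backs; the gripper's body (75 mm by 190 mm) begins 51 mm behind the grasp point.
Start: joints at [-1.106, 0.321, -0.07, 1.45, 0.023, 1.371, -0.057], TCP at [283.225, 585.072, 222.587] pointing down, gripper open.
Joint ranges: [-2.86, 2.86], [-0.3, 2.09], [-1.38, 1.24], [0.06, 2.45], [-1.56, 4.7], [0.09, 2.05], [-2.69, 2.69]. Speed limits (rad/s): [2.57, 2.57, 3.14, 3.14, 3.14, 3.14, 3.14].

INTERFACE

Orientations are given as a unit quaternion [w, x, y, z].
In Python, from plant import env gives the robot as it stands.
- The arm moves only by the tool arm_command, never from a script. Its arguments are lists of equal length, an entry for each row: "travel": the shift along the tool's x, y, z in units of 30 mm (1.0 is 30 mm), a list of three; "twist": the turn, a rotation vector about the tool's x, y, z in units of 5 degrees (1.0 is 5 degrees), a list of three; "fingers": the gripper command: -1 is fully open, 1 is shut, values between are in proportion. In form: {"travel": [[tx, ty, tz], ...], "twist": [[rx, ry, rz], ...], "fingers": [fingers, ...]}. A call has 1 to 8 rows; each row shifts and turns the commanded pose from where the row before left it, along the tool's axes as they then stand; what a row does not reach is not made up. A row lasts 1/12 s, in which the tool goes at most 41.7 mm and 7.16 degrees, less where a joint would pass 70% of its speed; a pose out of reach is approached as far as the arm can. A call is refused whole if a number of a shift passes 1 or a number of a turn 1, either way. A call with a gripper value outside its range is refused whole. The fingers move at their own pace and stop on an object; "squeeze" is the grip in N (left out, the last holds). Time passes only in rows, so rows that do not move let the fingers close. It gives the time, the measured TCP pose, the force and the opening at its end, in the units of the state.
- env.get_state(): the state, without advancing time (a new reading comes with each control period).
- env.camera(name): name is "scene" or "top"; returns a dict with "color" (400x640x3 uint8, red, green, blue), "depth" (400x640 float32, mm along the optical axis (not along the pixel's ray), 0 where there is no reading), "intrinsics" (3x3 intrinsics, pixels), "R" (3x3) and "t" (3): a world point X has camera coordinates R X + t. Camera axes: x right, y down, z forward; pixel columns grow to the right and rows downward; lengths in mm; the calibration is good to about 2 mm. A picture is of the moment at which its call begins.
- env.sign_off(): hands the job in, once; it reports no verdict.
The state is a dict: "t": time; "joint_positions": joint angles; "qvel": joint speeds; "joint_efforts": joint torques, N m; "tcp_pos": TCP position; "tool_rot": TCP orientation; "ft_force": force on the tool from outside, world axes, zero at the start; "ft_torque": the same for the moment, N m; "finger_gap": opening from 0.0 (shut) to 1.0 (fully open).
Only numpy, scipy, OpenCV 4.12 (cv2) and the standard library are available. Lean on these libraries where they do the work, as an engineer would, in place of code of your own. Each camera call takes 0.05 s, during which the arm holds its last target. There are 200 camera calls.

## Working session

There is one attempt and no reset: what is moved stays moved. The work goes in short steps, Python scripts to look and compute and a tool call to move; the robot and the scene stay as the last step left them, time stands still between calls to the robot, and variables do not carry over. Pictures are saved under pics/ and viewed, about 8 in all and at most 12, crops included, and the job is handed in when it is done.

Besides the shell and the picture viewer there is one more tool, called after "Emit:" as name(argument=value, ...) on one line, values as JSON. arm_command: Moves the arm, as the interface text tells. Its arguments: {"type":"object","properties":{"travel":{"type":"array","items":{"type":"array","items":{"type":"number"}}},"twist":{"type":"array","items":{"type":"array","items":{"type":"number"}}},"fingers":{"type":"array","items":{"type":"number"}},"squeeze":{"type":"number"}},"required":["travel","twist","fingers"]}

```bash
ls; mkdir -p pics; cat > h.py <<'E'
import numpy as np,cv2
from plant import env
def cam(n):
    c=env.camera(n); return c
def world(c):
    K=np.array(c['intrinsics']);d=c['depth'];h,w=d.shape
    u,v=np.meshgrid(np.arange(w),np.arange(h))
    P=np.stack([(u-K[0,2])/K[0,0]*d,(v-K[1,2])/K[1,1]*d,d],-1)
    return (P-np.array(c['t']).ravel())@np.array(c['R'])
def pix(c,X):
    p=np.array(c['intrinsics'])@(np.array(c['R'])@np.array(X)+np.array(c['t']).ravel());return p[:2]/p[2]
def save(n,im): cv2.imwrite('pics/'+n,im[...,::-1])
E
python3 - <<'E'
from h import *
import pickle
for n in ('top','scene'):
    c=cam(n);save(n+'0.png',c['color']);pickle.dump(c,open(n+'0.pkl','wb'))
    print(n,c['intrinsics'],c['R'],c['t'])
print(env.get_state())
E
```

```text
pics
top [[372.79708653   0.         322.48670332]
 [  0.         372.79708653 200.04897237]
 [  0.           0.           1.        ]] [[-0.02704987 -0.99935067 -0.02380217]
 [-0.9924295   0.02970089 -0.11917025]
 [ 0.11979981  0.02039843 -0.99258849]] [  31.00805962  638.49047826 1066.1753999 ]
scene [[467.75116394   0.         313.99997349]
 [  0.         467.75116394 196.62294427]
 [  0.           0.           1.        ]] [[ 0.8205248   0.57131101  0.01851471]
 [ 0.45201882 -0.62868845 -0.63279524]
 [-0.3498829   0.52759319 -0.77409779]] [-522.64051695 -245.83066235 1487.99629388]
{'t': 0.1, 'joint_positions': array([-1.10587431,  0.32171544, -0.0700855 ,  1.45150212,  0.02260968,
        1.37080239, -0.05687913]), 'qvel': array([ 1.38970060e-03, -2.49537470e-03,  1.38031415e-05, -3.26026174e-03,
        5.23969419e-04, -3.55141510e-06, -8.08232494e-04]), 'joint_efforts': array([-1.96488481e-04, -4.92565620e+01, -4.05808333e-01, -3.13399816e+01,
       -6.38556364e-02,  3.94179043e-02,  7.12353926e-05]), 'tcp_pos': array([283.04877431, 584.61081694, 221.61815071]), 'tool_rot': array([-1.34008244e-04,  2.23482424e-01,  9.74707614e-01, -8.09265928e-04]), 'ft_force': array([-0.22236324, -0.90750004,  0.13138353]), 'ft_torque': array([ 0.01636383, -0.01380936,  0.01743629]), 'finger_gap': 0.998659362901889}
```

View pics/top0.png

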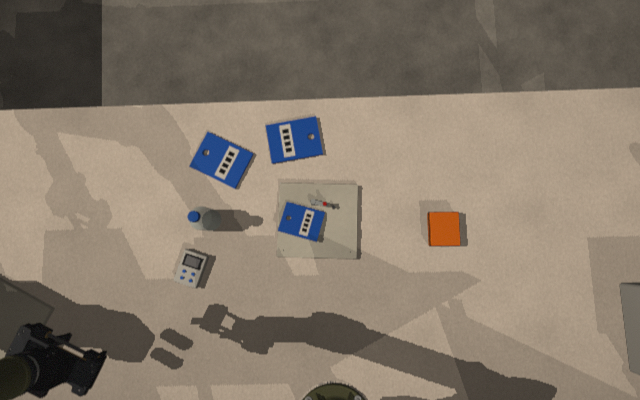

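View pics/scene0.png

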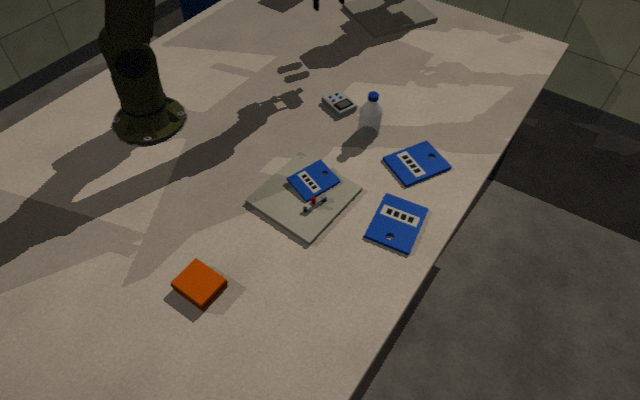

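The top view shows three blue carriers: (222,160), (295,140) and (303,221). The one at (303,221) is the smallest and lies on the stage with its hole at the left, so it is the one meant. The clip is at (325,204), the bottle at (200,217), the keypad at (192,268) and the box at (444,229).

```bash
cat >> h.py <<'E'
def ray(c,uv,z):
    K=np.array(c['intrinsics']);R=np.array(c['R']);t=np.array(c['t']).ravel()
    d=R.T@np.array([(uv[0]-K[0,2])/K[0,0],(uv[1]-K[1,2])/K[1,1],1]);o=-R.T@t
    return o+d*(z-o[2])/d[2]
def blue(c,box):
    hsv=cv2.cvtColor(c['color'],cv2.COLOR_RGB2HSV)
    m=cv2.inRange(hsv,(105,120,40),(125,255,255));k=np.zeros_like(m);x0,y0,x1,y1=box;k[y0:y1,x0:x1]=m[y0:y1,x0:x1];return k
E
python3 - <<'E'
from h import *
import pickle
c=pickle.load(open('top0.pkl','rb'));W=world(c);z=W[...,2]
s=W[265-30:355-5,:][:0]
m=((z>9)&(z<60)).astype(np.uint8);k=np.zeros_like(m);k[165:275,262:375]=m[165:275,262:375]
n,l,st,_=cv2.connectedComponentsWithStats(k);i=1+st[1:,4].argmax();ys,xs=np.where(l==i)
p=W[ys,xs][:,:2];print('stage medz',np.median(z[240:255,300:340]),st[i])
r=cv2.minAreaRect(p.astype(np.float32));print(r)
print('quant', [np.percentile(p[:,j],[.3,1,50,99,99.7]) for j in (0,1)])
b=blue(c,(265,170,375,275));cs,_=cv2.findContours(b,0,2);cn=max(cs,key=cv2.contourArea)
print('blue',cv2.contourArea(cn));rb=cv2.boxPoints(cv2.minAreaRect(cn))
for q in rb: print(q,ray(c,q,24), )
for q in rb:
    q2=(q*0.85+0.15*rb.mean(0)).astype(int);print('z',W[q2[1],q2[0]])
for n,bx in(('top',(265,170,375,270)),):
    x0,y0,x1,y1=bx;save('crop1.png',cv2.resize(c['color'][y0:y1,x0:x1],None,fx=7,fy=6,interpolation=cv2.INTER_CUBIC)[:600,:800])
c=pickle.load(open('scene0.pkl','rb'));save('crop2.png',cv2.resize(c['color'][145:245,240:370],None,fx=6,fy=6,interpolation=cv2.INTER_CUBIC))
E
```

```text
stage medz 15.300092975787503 [ 277  183   81   77 5906]
((581.2355346679688, 30.63658905029297), (240.12493896484375, 225.14111328125), 86.95921325683594)
quant [array([466.83635855, 469.73984099, 578.40462143, 691.50907853,
       695.43239038]), array([-90.70828485, -87.89853226,  29.74100149, 148.79696819,
       152.66815747])]
blue 1132.5
[277.6981  230.05661] [554.76205124 149.10797367  24.        ]
[285.96225 201.13208] [640.87877252 123.07277574  24.        ]
[324.3962  212.11322] [604.37412334   8.38322584  24.        ]
[316.13205 241.03775] [519.08491223  35.25862679  24.        ]
z [560.26863402 138.21505397  30.9843819 ]
z [631.95671759 117.00687359  24.53592   ]
z [602.37708432  21.69303995  20.74109856]
z [528.10237278  43.83964192  34.15872928]
```

View pics/crop1.png

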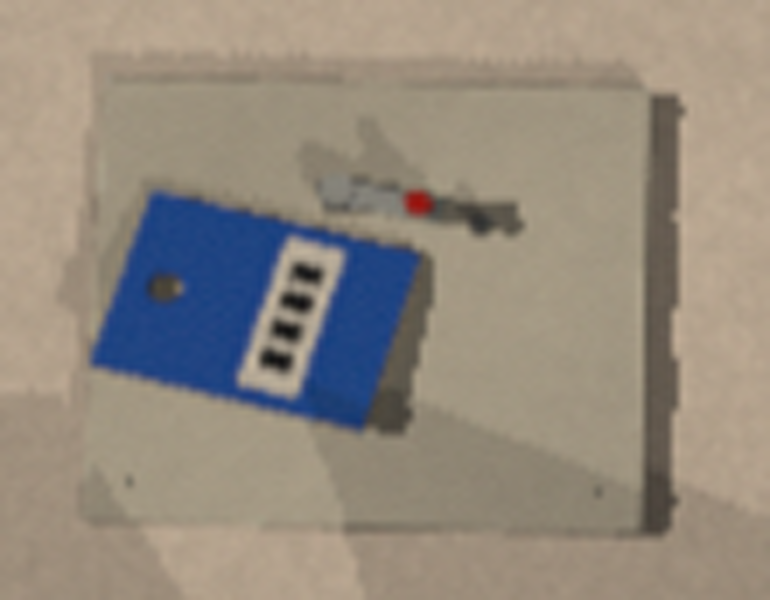

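View pics/crop2.png

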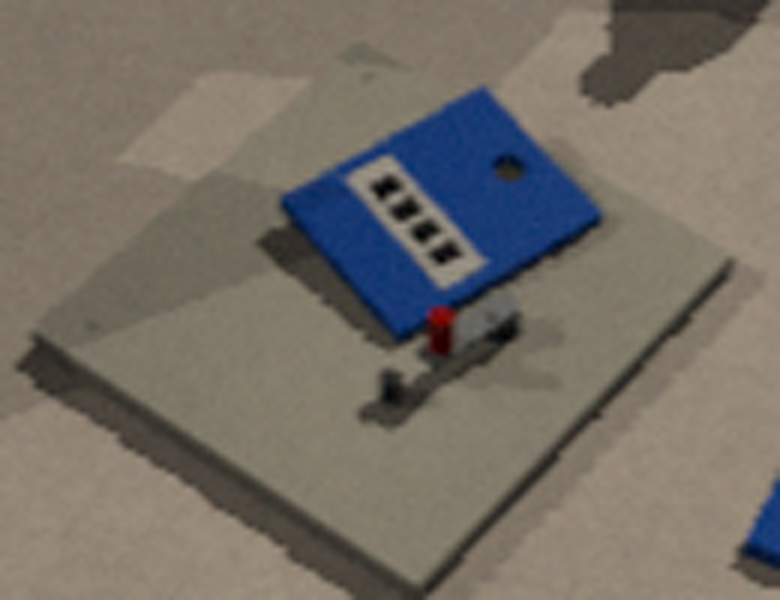

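The crops confirm it: hole at top-view pixel (288.6,217.8), knob (324.7,203.8), hub (313.5,202.5), stop post (334,206.3). Next I work out the poses.

```bash
cat >> h.py <<'E'
from scipy.optimize import least_squares
from scipy.spatial.transform import Rotation as Ro
def fitcar(cams,S,g):
    # carrier pose (x,y,z,yaw,tilt-x,tilt-y) from blue masks: corners of top face outline + depth
    pass
C=np.array([581.24,30.64]);A=np.deg2rad(86.96-180)
def st2w(x,y,z=0,A=None):
    a=globals()['A'] if A is None else A
    e=np.array([np.cos(a),np.sin(a)]);n=np.array([-e[1],e[0]])
    return np.r_[C+(x-45)*e+(y-12.5)*n,15+z]
def w2st(p):
    e=np.array([np.cos(A),np.sin(A)]);n=np.array([-e[1],e[0]]);d=np.asarray(p)[:2]-C
    return np.array([d@e+45,d@n+12.5])
E
python3 - <<'E'
from h import *
import pickle
c=pickle.load(open('top0.pkl','rb'));s=pickle.load(open('scene0.pkl','rb'))
for nm,q in dict(pin=(0,0,6),stop=(92,51.5,14),hub=(30,66,15)).items():
    p=st2w(*q);print(nm,p,'top',pix(c,p),'scene',pix(s,p))
k=ray(c,(324.7,203.8),52.5);print('knob w',k,'st',w2st(k)); 
# stage corners
for q in((-75,-100),(165,-100),(165,125),(-75,125)):print(q,pix(c,st2w(*q)),pix(s,st2w(*q)))
# plane of carrier from depth
for n,cc,bx in(('top',c,(265,170,375,275)),('scene',s,(280,155,345,205))):
    m=cv2.erode(blue(cc,bx),np.ones((3,3)));W=world(cc)[m>0];X=np.c_[W[:,:2]-[571,76],np.ones(len(W))]
    co,*_=np.linalg.lstsq(X,W[:,2],rcond=None);print(n,len(W),co,'res',np.std(W[:,2]-X@co), 'tilt',np.hypot(*co[:2]))
    cn=max(cv2.findContours(blue(cc,bx),0,2)[0],key=cv2.contourArea)
    rb=cv2.approxPolyDP(cv2.convexHull(cn),5,True)[:,0]; print(rb.tolist())
E
```

```text
pin [571.1440809   76.23958791  21.        ] top [302.05331073 223.92545621] scene [310.41471991 179.19722109]
stop [617.69256084 -18.36215105  29.        ] top [333.21060254 207.25410866] scene [304.28001482 206.64813037]
hub [635.46020911  42.78161948  30.        ] top [312.55939679 201.90277042] scene [322.78823863 194.96979395]
knob w [626.20403386   6.35717258  52.5       ] st [66.86407258 58.68855247]
(-75, -100) [276.01661332 256.96570312] [299.54930716 149.98820514]
(165, -100) [356.66607446 259.15612815] [243.91359461 198.85897808]
(165, 125) [357.78660406 184.19115721] [308.93163963 242.04246422]
(-75, 125) [279.02102839 182.47452476] [362.11448882 185.97023535]
top 656 [-0.5445711  -0.2434482  40.48183799] res 72.37977260577883 tilt 0.5965104410702844
[[287, 202], [324, 213], [316, 240], [278, 229]]
scene 645 [ 0.64670097 -0.55310028 20.65596042] res 29.800252454406284 tilt 0.8509653745756536
[[320, 160], [339, 181], [306, 201], [287, 178]]
```

```bash
cat >> h.py <<'E'
BX=[(x,y,z) for x in(-20,100) for y in(-46,46) for z in(0,8)]
def cpose(p): return Ro.from_euler('ZYX',[p[3],p[4],p[5]]).as_matrix(),np.array(p[:3])
def fit(views,p0,flat=False):
    """views: list of (cam, box); p=(x,y,z of hole underside, yaw, ry, rx) world"""
    hs=[];hz=[]
    for c,b in views:
        m=blue(c,b);cn=max(cv2.findContours(m,0,2)[0],key=cv2.contourArea);h=cv2.convexHull(cn);hs.append(h)
        f=np.zeros_like(m);cv2.fillConvexPoly(f,h,1);f=cv2.erode(f,np.ones((3,3)))
        g=(f>0)&(m==0);n,l,s,ce=cv2.connectedComponentsWithStats(g.astype(np.uint8),connectivity=8)
        o=pix(c,p0[:3]+np.array([0,0,8]))
        d=[np.hypot(*(ce[i]-o)) if s[i,4]>=3 else 99 for i in range(1,n)];hz.append(ce[1+int(np.argmin(d))] if d and min(d)<14 else None)
    def res(q):
        p=np.r_[q[:2],15,q[2],0,0] if flat else q
        R,t=cpose(p);r=[]
        for (c,b),h,ho in zip(views,hs,hz):
            P=np.array([pix(c,R@np.array(v)+t) for v in BX],np.float32);H=cv2.convexHull(P)[:,0]
            for a,bb in zip(H,np.roll(H,-1,0)):
                for k in np.linspace(.08,.92,7):
                    x=a+(bb-a)*k;r.append(cv2.pointPolygonTest(h,(float(x[0]),float(x[1])),True)+.5)
            for a in np.array(h)[:,0]:
                r.append(0.5*(cv2.pointPolygonTest(H.reshape(-1,1,2).astype(np.float32),(float(a[0]),float(a[1])),True)-.5) if 0 else 0)
            if ho is not None: r+=list(3*(pix(c,R@[0,0,6]+t)-ho))
            r+=[0]*(8*7+30+60-0-len(r)%(146)) if 0 else []
        r=np.array(r);return np.r_[np.sum(np.abs(r)<99)*0,r]
    def cost(q):
        r=res(q);return np.mean(np.sqrt(1+r**2)-1)
    from scipy.optimize import minimize
    x0=np.array([p0[0],p0[1],p0[3]]) if flat else np.array(p0,float)
    sc=np.array([3,3,.05]) if flat else np.array([3,3,3,.05,.05,.05])
    best=None
    for it in range(3):
        s=np.vstack([x0]+[x0+sc*e for e in np.eye(len(x0))]);o=minimize(cost,x0,method='Nelder-Mead',options=dict(initial_simplex=s,maxiter=1500,xatol=1e-3,fatol=1e-6));x0=o.x
    p=np.r_[x0[:2],15,x0[2],0,0] if flat else x0
    return p,o.fun,hz
def report(p):
    R,t=cpose(p);e=R[:,0];h=w2st(t)
    print('hole st',h.round(1),'z',round(t[2]-15,1),'yaw rel stage',round(((p[3]-A+np.pi)%(2*np.pi)-np.pi),3),'tilt',p[4:].round(3))
    pw=st2w(0,0)[:2];d=pw-t[:2];a=p[3];print('pin in carrier',round(d@[np.cos(a),np.sin(a)],1),round(d@[-np.sin(a),np.cos(a)],1))
    print('corner z',[(v[0],v[1],round((R@np.array(v)+t)[2]-15,1)) for v in BX if v[2]==0])
E
python3 - <<'E'
from h import *
import pickle
c=pickle.load(open('top0.pkl','rb'));s=pickle.load(open('scene0.pkl','rb'))
V=[(c,(265,170,375,275)),(s,(280,155,345,205))]
h=ray(c,(288.6,217.8),23)
p0=np.r_[h[:2],15,A-.27,-.06,0]
for v in (V,V[:1],V[1:]):
    p,f,hz=fit(v,p0);print(p.round(3),f,hz);report(p)
E
```

```text
[ 5.90951e+02  1.16810e+02  1.81070e+01 -1.88000e+00  1.60000e-02
 -1.30000e-01] 0.0517275112563152 [array([288.22222222, 217.5       ]), array([324.5, 173.2])]
hole st [-41.6  17.6] z 3.1 yaw rel stage -0.257 tilt [ 0.016 -0.13 ]
pin in carrier 44.7 -6.5
corner z [(-20, -46, np.float64(9.4)), (-20, 46, np.float64(-2.5)), (100, -46, np.float64(7.5)), (100, 46, np.float64(-4.4))]
[ 5.92364e+02  1.17455e+02  1.07120e+01 -1.89100e+00 -4.00000e-03
 -4.00000e-03] 0.03917389665628848 [array([288.22222222, 217.5       ])]
hole st [-42.3  19. ] z -4.3 yaw rel stage -0.267 tilt [-0.004 -0.004]
pin in carrier 45.8 -7.2
corner z [(-20, -46, np.float64(-4.2)), (-20, 46, np.float64(-4.6)), (100, -46, np.float64(-3.7)), (100, 46, np.float64(-4.1))]
[ 5.85995e+02  1.23560e+02  8.94500e+00 -1.87500e+00  2.00000e-02
 -1.42000e-01] 0.02540701975600968 [array([324.5, 173.2])]
hole st [-48.   12.3] z -6.1 yaw rel stage -0.251 tilt [ 0.02  -0.142]
pin in carrier 49.6 0.0
corner z [(-20, -46, np.float64(0.8)), (-20, 46, np.float64(-12.2)), (100, -46, np.float64(-1.5)), (100, 46, np.float64(-14.5))]
```

Emit:
arm_command(travel=[[0,0,0],[0,0,0],[0,0,0],[0,0,0],[0,0,0],[0,0,0],[0,0,0],[0,0,0]], twist=[[0,0,1],[0,0,1],[0,0,1],[0,0,1],[0,0,1],[0,0,1],[0,0,1],[0,0,1]], fingers=[-0.2,-0.2,-0.2,-0.2,-0.2,-0.2,-0.2,-0.2])

```text
t: 0.77
tcp_pos: [283.1, 584.7, 221.9]
tool_rot: [0.0, 0.545, 0.838, -0.001]
ft_force: [1.1, 0.6, -0.7]
finger_gap: 0.613
```

Emit:
arm_command(travel=[[0,0,0],[0,0,0],[0,0,0],[0,0,0],[0,0,0],[0,0,0],[0,0,0],[0,0,0]], twist=[[0,0,1],[0,0,1],[0,0,1],[0,0,1],[0,0,1],[0,0,1],[0,0,1],[0,0,1]], fingers=[-0.2,-0.2,-0.2,-0.2,-0.2,-0.2,-0.2,-0.2])

```text
t: 1.43
tcp_pos: [283.1, 584.8, 221.9]
tool_rot: [0.0, 0.799, 0.601, -0.0]
ft_force: [-0.7, 0.3, 1.0]
finger_gap: 0.599
```

```bash
cat >> h.py <<'E'
def togo(x,y,z,ang=None):
    s=env.get_state();q=s['tool_rot'];R=Ro.from_quat([q[1],q[2],q[3],q[0]]).as_matrix();d=np.array([x,y,z])-s['tcp_pos']
    print('t',round(s['t'],2),'tcp',s['tcp_pos'].round(1),'travel units',(R.T@d/30).round(2),'yaxis deg',np.rad2deg(np.arctan2(R[1,1],R[0,1])).round(1),'tilt',R[:,2].round(3),'F',s['ft_force'].round(1))
    if ang is not None:
        a=(np.rad2deg(np.arctan2(R[1,1],R[0,1]))-ang+180)%360-180;print('twist z units',(a/5).round(2))
E
python3 - <<'E'
from h import *
import pickle
togo(604.5,157,220,-18)
c=pickle.load(open('top0.pkl','rb'))
for n,q,z in(('bottlecap',(194,216),150),('keypad',(193,266),25)):print(n,ray(c,q,z))
# constrained fit: hole end down, pin at given x
V=[(c,(265,170,375,275))]
for z,ty in((1.8,-.09),(4,-.03)):
    print(ray(c,(288.3,217.5),15+z+7), w2st(ray(c,(288.3,217.5),15+z+7)))
E
```

```text
t 1.43 tcp [283.1 584.8 221.9] travel units [-10.74  14.24   0.07] yaxis deg -16.1 tilt [-0.    -0.001 -1.   ] F [-0.7  0.3  1. ]
twist z units 0.39
bottlecap [593.04324736 354.75540218 150.        ]
keypad [455.56470265 401.85918617  25.        ]
[591.37059451 116.84170173  23.8       ] [-41.61765175  18.04479322]
[591.2031098  116.59114412  26.        ] [-41.3585645   17.89083205]
```

Emit:
arm_command(travel=[[-0.67,0.89,0],[-0.67,0.89,0],[-0.67,0.89,0],[-0.67,0.89,0],[-0.67,0.89,0],[-0.67,0.89,0],[-0.67,0.89,0],[-0.67,0.89,0]], twist=[[0,0,0],[0,0,0],[0,0,0],[0,0,0],[0,0,0],[0,0,0],[0,0,0],[0,0,0]], fingers=[-0.2,-0.2,-0.2,-0.2,-0.2,-0.2,-0.2,-0.2])

```text
t: 2.1
tcp_pos: [445.4, 370.5, 222.2]
tool_rot: [-0.0, 0.798, 0.603, -0.0]
ft_force: [0.4, 0.5, 0.5]
finger_gap: 0.6
```

Emit:
arm_command(travel=[[-0.67,0.89,0],[-0.67,0.89,0],[-0.67,0.89,0],[-0.67,0.89,0],[-0.67,0.89,0],[-0.67,0.89,0],[-0.67,0.89,0],[-0.67,0.89,0]], twist=[[0,0,0.4],[0,0,0],[0,0,0],[0,0,0],[0,0,0],[0,0,0],[0,0,0],[0,0,0]], fingers=[-0.2,-0.2,-0.2,-0.2,-0.2,-0.2,-0.2,-0.2])

```text
t: 2.77
tcp_pos: [600.3, 152.9, 222.2]
tool_rot: [-0.0, 0.808, 0.589, -0.0]
ft_force: [0.9, -0.1, -0.7]
finger_gap: 0.601
```

```bash
python3 - <<'E'
from h import *
togo(606,160,30,-18); togo(606,160,17.5)
E
```

```text
t 2.77 tcp [600.3 152.9 222.2] travel units [0.28 0.11 6.41] yaxis deg -17.8 tilt [-0.001 -0.    -1.   ] F [ 0.9 -0.1 -0.7]
twist z units 0.04
t 2.77 tcp [600.3 152.9 222.2] travel units [0.28 0.11 6.82] yaxis deg -17.8 tilt [-0.001 -0.    -1.   ] F [ 0.9 -0.1 -0.7]
```

Emit:
arm_command(travel=[[0.28,0.11,0.9],[0,0,0.95],[0,0,0.95],[0,0,0.95],[0,0,0.95],[0,0,0.9],[0,0,0.7],[0,0,0.5]], twist=[[0,0,0],[0,0,0],[0,0,0],[0,0,0],[0,0,0],[0,0,0],[0,0,0],[0,0,0]], fingers=[-0.2,-0.2,-0.2,-0.2,-0.2,-0.2,-0.2,-0.2])

```text
t: 3.43
tcp_pos: [603.7, 160.9, 15.4]
tool_rot: [-0.001, 0.808, 0.589, -0.002]
ft_force: [-0.1, 1.3, 3.4]
finger_gap: 0.597
```

```bash
python3 - <<'E'
from h import *
togo(606,160,17.5)
a=cam('top');b=cam('scene')
i=cv2.resize(a['color'][170:270,265:375],None,fx=4,fy=4,interpolation=2);j=cv2.resize(b['color'][140:240,270:370],None,fx=4,fy=4,interpolation=2)
save('a1.png',np.hstack([i,j[:, :350]]))
E
```

```text
t 3.43 tcp [603.7 160.9  15.4] travel units [-0.    0.08 -0.07] yaxis deg -17.8 tilt [-0.004 -0.001 -1.   ] F [-0.1  1.3  3.4]
```

View pics/a1.png

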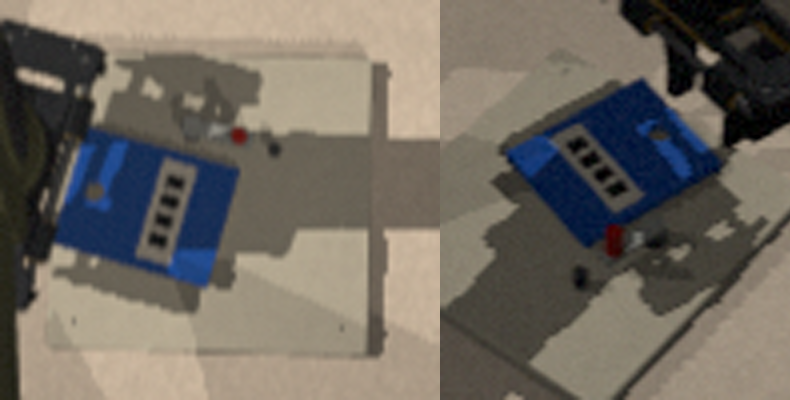

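The fingers stand just beyond the hole-end edge, and the carrier is unmoved. I raise slightly and start pushing.

Emit:
arm_command(travel=[[0,0,-0.09],[-0.2,0,0],[-0.2,0,0],[-0.15,0,0],[-0.1,0,0],[-0.1,-0.02,0],[-0.1,-0.02,0],[-0.1,-0.02,0]], twist=[[0,0,0],[0,0,0],[0,0,0],[0,0,0],[0,0,0],[0,0,0],[0,0,0],[0,0,0]], fingers=[-0.2,-0.2,-0.2,-0.2,-0.2,-0.2,-0.2,-0.2])

```text
t: 4.2
tcp_pos: [595.5, 135.0, 21.6]
tool_rot: [0.0, 0.808, 0.589, 0.001]
ft_force: [2.2, 0.9, 1.2]
finger_gap: 0.598
```

Emit:
arm_command(travel=[[-0.1,-0.02,0],[-0.1,-0.02,0],[-0.1,-0.02,0],[-0.1,-0.02,0],[-0.1,-0.02,0],[0,0,0]], twist=[[0,0,0],[0,0,0],[0,0,0],[0,0,0],[0,0,0],[0,0,0]], fingers=[-0.2,-0.2,-0.2,-0.2,-0.2,-0.2])

```text
t: 4.7
tcp_pos: [587.4, 120.5, 21.3]
tool_rot: [0.0, 0.808, 0.589, -0.0]
ft_force: [1.3, 0.7, 0.7]
finger_gap: 0.602
```

```bash
cat >> h.py <<'E'
def look(p0,flat=False):
    togo(600,100,18)
    a=cam('top');b=cam('scene')
    hz=None
    m=blue(a,(275,160,375,285));n,l,s,ce=cv2.connectedComponentsWithStats(m);print('blue area',m.sum()//255)
    g=(m==0).astype(np.uint8);n,l,s,ce=cv2.connectedComponentsWithStats(g,connectivity=4)
    for i in range(1,n):
        if 4<=s[i,4]<=60: print('gap',s[i,4],ce[i].round(1),'st at top',w2st(ray(a,ce[i],22)).round(1))
    return a,b
E
python3 - <<'E'
from h import *
a,b=look(None)
i=cv2.resize(a['color'][170:270,265:375],None,fx=4,fy=4,interpolation=2);j=cv2.resize(b['color'][140:240,270:370],None,fx=4,fy=4,interpolation=2)
save('a2.png',np.hstack([i,j[:, :350]]))
E
```

```text
t 4.7 tcp [587.4 120.5  21.3] travel units [-0.52  0.61  0.11] yaxis deg -17.9 tilt [-0. -0. -1.] F [1.3 0.7 0.7]
blue area 792
```

View pics/a2.png

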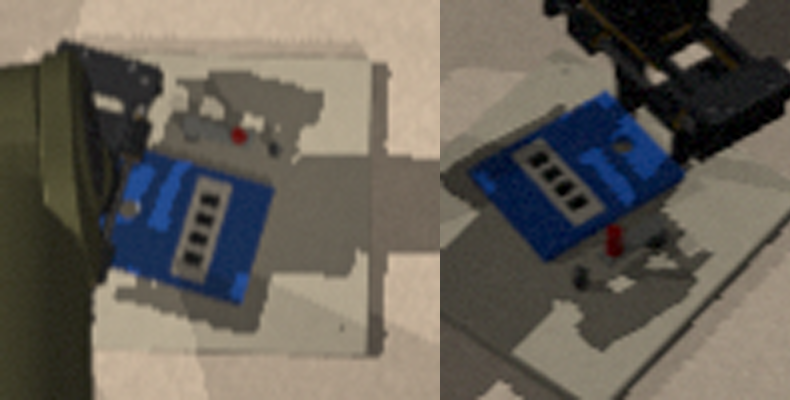

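Emit:
arm_command(travel=[[-0.05,-0.005,0.08],[-0.05,-0.005,0.02],[-0.05,-0.005,0],[-0.05,-0.005,0],[-0.05,-0.005,0],[-0.05,-0.005,0],[-0.05,-0.005,0]], twist=[[0,0,0],[0,0,0],[0,0,0],[0,0,0],[0,0,0],[0,0,0],[0,0,0]], fingers=[-0.2,-0.2,-0.2,-0.2,-0.2,-0.2,-0.2])

```text
t: 5.38
tcp_pos: [583.2, 111.3, 18.0]
tool_rot: [-0.0, 0.808, 0.589, -0.0]
ft_force: [0.1, 1.0, -1.6]
finger_gap: 0.596
```

```bash
python3 - <<'E'
from h import *
a,b=look(None)
i=cv2.resize(a['color'][195:255,285:345],None,fx=6,fy=6,interpolation=2);j=cv2.resize(b['color'][150:210,285:345],None,fx=6,fy=6,interpolation=2)
save('a3.png',np.hstack([i,j]))
print('pin px',pix(a,st2w(0,0,6)),pix(b,st2w(0,0,6)))
E
```

```text
t 5.38 tcp [583.2 111.3  18. ] travel units [-0.19  0.65  0.  ] yaxis deg -17.8 tilt [-0.001 -0.    -1.   ] F [ 0.1  1.  -1.6]
blue area 784
pin px [302.05331073 223.92545621] [310.41471991 179.19722109]
```

View pics/a3.png

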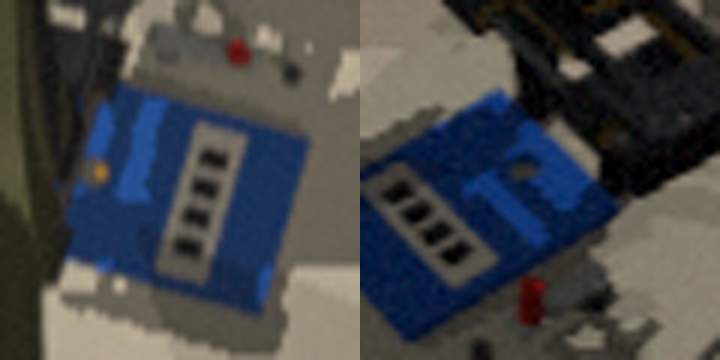

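Brass shows inside the hole at top pixel (301.2,223.7), so it is almost over the pin. I push a little further and watch the force.

Emit:
arm_command(travel=[[-0.05,0,0],[-0.05,0,0],[0,0,0]], twist=[[0,0,0],[0,0,0],[0,0,0]], fingers=[-0.2,-0.2,-0.2])

```text
t: 5.73
tcp_pos: [582.5, 108.3, 18.3]
tool_rot: [0.0, 0.808, 0.589, -0.0]
ft_force: [-0.9, -0.3, -0.3]
finger_gap: 0.602
```

Emit:
arm_command(travel=[[-0.05,0,0],[-0.05,0,0],[0,0,0]], twist=[[0,0,0],[0,0,0],[0,0,0]], fingers=[-0.2,-0.2,-0.2])

```text
t: 5.98
tcp_pos: [581.7, 105.9, 18.4]
tool_rot: [-0.0, 0.808, 0.589, 0.0]
ft_force: [-0.6, 1.2, -0.2]
finger_gap: 0.601
```

```bash
cat >> h.py <<'E'
def plane(c,box,nm=''):
    m=cv2.erode(blue(c,box),np.ones((3,3)));W=world(c)[m>0];W=W[(np.abs(W[:,2]-26)<25)]
    pw=st2w(0,0)[:2];e=np.array([np.cos(A),np.sin(A)]);n=np.array([-e[1],e[0]]);D=W[:,:2]-pw
    X=np.c_[D@e,D@n,np.ones(len(W))]
    r=least_squares(lambda q:X@q-W[:,2],[0,0,25],loss='soft_l1',f_scale=1.5);print(nm,len(W),'slope st x,y',r.x[:2].round(3),'z at pin',r.x[2].round(1),'MAD',np.median(np.abs(r.fun)).round(2))
E
python3 - <<'E'
from h import *
import pickle
plane(pickle.load(open('top0.pkl','rb')),(265,170,375,275),'top0');plane(pickle.load(open('scene0.pkl','rb')),(280,155,345,205),'sc0')
a,b=look(None)
plane(a,(290,195,375,275),'top');plane(b,(270,150,345,215),'sc')
i=cv2.resize(a['color'][195:255,285:345],None,fx=6,fy=6,interpolation=2);j=cv2.resize(b['color'][150:210,285:345],None,fx=6,fy=6,interpolation=2)
save('a4.png',np.hstack([i,j]))
for n,c in(('t',a),('s',b)):
    h=cv2.cvtColor(c['color'],cv2.COLOR_RGB2HSV);m=cv2.inRange(h,(10,120,80),(30,255,255));ys,xs=np.where(m)
    k=(abs(xs-306)<14)&(abs(ys-(224 if n=='t' else 179))<12);print(n,k.sum(),xs[k].mean() if k.any() else 0,ys[k].mean() if k.any() else 0)
E
```

```text
top0 653 slope st x,y [-0.03  -0.111] z at pin 29.5 MAD 1.47
sc0 643 slope st x,y [-0.02  -0.108] z at pin 28.3 MAD 1.35
t 5.98 tcp [581.7 105.9  18.4] travel units [0.   0.64 0.01] yaxis deg -17.8 tilt [ 0.  0. -1.] F [-0.6  1.2 -0.2]
blue area 780
top 515 slope st x,y [-0.001  0.002] z at pin 23.5 MAD 1.4
sc 646 slope st x,y [ 0.003 -0.004] z at pin 22.2 MAD 1.43
t 7 302.0 223.71428571428572
s 3 311.0 180.0
```

The depth planes are now flat (slope about 0, top at 22–23.5 mm against 23 expected), and the brass shows at (302.0,223.7) against the predicted pin (302.05,223.9). The carrier is seated. I back off, rise, close the fingers and turn for the swing.

Emit:
arm_command(travel=[[0.5,0,0],[0.5,0,0],[0,0,-1],[0,0,-1],[0,0,-0.5],[0,0,0],[0,0,0],[0,0,0]], twist=[[0,0,0],[0,0,0],[0,0,0],[0,0,0],[0,0,-1],[0,0,-1],[0,0,-0.97],[0,0,0]], fingers=[-0.2,-0.2,-0.2,-0.2,1,1,1,1])

```text
t: 6.75
tcp_pos: [591.4, 136.8, 93.9]
tool_rot: [0.0, 0.724, 0.69, 0.001]
ft_force: [-0.4, 1.0, -0.8]
finger_gap: 0.384
```

```bash
python3 - <<'E'
from h import *
p=st2w(75,-105);print(p);togo(p[0],p[1],93,-3.04)
a,b=look(None);plane(b,(270,150,345,215),'sc')
p=st2w(0,0)
print(fit([(b,(270,150,345,215))],np.r_[p[:2],15,A-.26,0,0],flat=True))
E
```

```text
[462.31435785   6.91360879  15.        ]
t 6.75 tcp [591.4 136.8  93.9] travel units [-4.53 -4.09  0.02] yaxis deg -2.7 tilt [ 0.001  0.001 -1.   ] F [-0.4  1.  -0.8]
twist z units 0.06
t 6.75 tcp [591.4 136.8  93.9] travel units [-1.21  0.34  2.53] yaxis deg -2.7 tilt [ 0.001  0.001 -1.   ] F [-0.4  1.  -0.8]
blue area 925
gap 21 [302. 224.] st at top [-0.1 -0.3]
sc 623 slope st x,y [0.007 0.003] z at pin 22.1 MAD 1.29
(array([572.92629179,  74.32606057,  15.        ,  -1.88324095,
         0.        ,   0.        ]), np.float64(0.0834243394057134), [array([310.27272727, 180.18181818])])
```

Emit:
arm_command(travel=[[-0.75,-0.68,0],[-0.75,-0.68,0],[-0.75,-0.68,0],[-0.75,-0.68,0],[-0.75,-0.68,0],[-0.75,-0.68,0],[0,0,0.8],[0,0,0.8]], twist=[[0,0,0],[0,0,0],[0,0,0],[0,0,0],[0,0,0],[0,0,0],[0,0,0],[0,0,0]], fingers=[1,1,1,1,1,1,1,1])

```text
t: 7.52
tcp_pos: [462.5, 5.6, 46.3]
tool_rot: [0.001, 0.727, 0.687, 0.002]
ft_force: [0.3, 1.2, -0.4]
finger_gap: 0.003
```

```bash
python3 - <<'E'
from h import *
p=st2w(75,-105);togo(p[0],p[1],19,-3.04)
p=st2w(75,-61);togo(p[0],p[1],19,-3.04)
E
```

```text
t 7.52 tcp [462.5   5.6  46.3] travel units [ 0.04 -0.01  0.91] yaxis deg -3.2 tilt [ 0.005  0.002 -1.   ] F [ 0.3  1.2 -0.4]
twist z units -0.04
t 7.52 tcp [462.5   5.6  46.3] travel units [0.05 1.45 0.92] yaxis deg -3.2 tilt [ 0.005  0.002 -1.   ] F [ 0.3  1.2 -0.4]
twist z units -0.04
```

Emit:
arm_command(travel=[[0,0,0.5],[0,0,0.3],[0,0,0],[0,0.3,0],[0,0.15,0],[0,0.15,0],[0,0.1,0],[0,0.1,0]], twist=[[0,0,0],[0,0,0],[0,0,0],[0,0,0],[0,0,0],[0,0,0],[0,0,0],[0,0,0]], fingers=[1,1,1,1,1,1,1,1])

```text
t: 8.18
tcp_pos: [486.7, 4.9, 21.9]
tool_rot: [0.0, 0.725, 0.688, 0.0]
ft_force: [-0.5, -0.4, 0.3]
finger_gap: 0.006
```

Emit:
arm_command(travel=[[0,0.1,0],[0,0.1,0],[0,0.1,0],[0,0.1,0],[0,0,0]], twist=[[0,0,0],[0,0,0],[0,0,0],[0,0,0],[0,0,0]], fingers=[1,1,1,1,1])

```text
t: 8.6
tcp_pos: [497.6, 3.8, 21.0]
tool_rot: [-0.0, 0.725, 0.688, -0.0]
ft_force: [-1.1, -0.6, -0.6]
finger_gap: 0.008
```

```bash
python3 - <<'E'
from h import *
p=st2w(75,-61);togo(p[0],p[1],19,-3.04)
a,b=look(None);plane(a,(275,190,375,285),'top');plane(b,(270,150,350,225),'sc')
p=st2w(0,0)
q,f,h=fit([(b,(270,150,350,225))],np.r_[p[:2],15,A-.1,0,0],flat=True);print(f,h);report(q)
E
```

```text
t 8.6 tcp [497.6   3.8  21. ] travel units [0.04 0.29 0.07] yaxis deg -3.0 tilt [-0. -0. -1.] F [-1.1 -0.6 -0.6]
twist z units 0.01
t 8.6 tcp [497.6   3.8  21. ] travel units [3.38 3.24 0.1 ] yaxis deg -3.0 tilt [-0. -0. -1.] F [-1.1 -0.6 -0.6]
blue area 504
gap 22 [301.2 223.3] st at top [-2.5  1.8]
top 309 slope st x,y [ 0.001 -0.005] z at pin 23.2 MAD 1.51
sc 520 slope st x,y [0.003 0.01 ] z at pin 22.1 MAD 1.37
0.10986260472174587 [array([311., 180.])]
hole st [0.3 3.7] z 0.0 yaw rel stage -0.179 tilt [0. 0.]
pin in carrier 0.4 -3.7
corner z [(-20, -46, np.float64(0.0)), (-20, 46, np.float64(0.0)), (100, -46, np.float64(0.0)), (100, 46, np.float64(0.0))]
```

Emit:
arm_command(travel=[[0,0,0.08],[0,0.07,0],[0,0.07,0],[0,0.07,0],[0,0.05,0],[0,0,0]], twist=[[0,0,0],[0,0,0],[0,0,0],[0,0,0],[0,0,0],[0,0,0]], fingers=[1,1,1,1,1,1])

```text
t: 9.2
tcp_pos: [506.0, 3.8, 18.9]
tool_rot: [0.0, 0.725, 0.688, 0.0]
ft_force: [-1.0, -0.6, -0.4]
finger_gap: 0.008
```

Emit:
arm_command(travel=[[0,0.05,0],[0,0.05,0],[0,0,0]], twist=[[0,0,0],[0,0,0],[0,0,0]], fingers=[1,1,1])

```text
t: 9.45
tcp_pos: [508.8, 3.6, 18.9]
tool_rot: [0.0, 0.725, 0.688, 0.0]
ft_force: [-1.1, -0.4, 0.0]
finger_gap: 0.004
```

```bash
python3 - <<'E'
from h import *
a,b=look(None);plane(b,(270,150,350,225),'sc')
p=st2w(0,0)
q,f,h=fit([(b,(270,150,350,225))],np.r_[p[:2],15,A-.05,0,0],flat=True);print(f,h);report(q)
E
```

```text
t 9.45 tcp [508.8   3.6  18.9] travel units [3.37 2.87 0.03] yaxis deg -3.0 tilt [ 0.001 -0.    -1.   ] F [-1.1 -0.4  0. ]
blue area 407
sc 456 slope st x,y [ 0.003 -0.004] z at pin 22.4 MAD 1.18
6.514096917404264 [array([311., 180.])]
hole st [-20.7  -8.1] z 0.0 yaw rel stage 0.593 tilt [0. 0.]
pin in carrier 21.7 -4.8
corner z [(-20, -46, np.float64(0.0)), (-20, 46, np.float64(0.0)), (100, -46, np.float64(0.0)), (100, 46, np.float64(0.0))]
```

Emit:
arm_command(travel=[[0,0.05,0],[0,0.05,0],[0,0,0]], twist=[[0,0,0],[0,0,0],[0,0,0]], fingers=[1,1,1])

```text
t: 9.8
tcp_pos: [511.7, 3.4, 18.9]
tool_rot: [0.0, 0.725, 0.688, 0.0]
ft_force: [-2.0, -0.3, 0.4]
finger_gap: 0.005
```

Emit:
arm_command(travel=[[0,0.05,0],[0,0.05,0],[0,0,0]], twist=[[0,0,0],[0,0,0],[0,0,0]], fingers=[1,1,1])

```text
t: 10.05
tcp_pos: [514.0, 3.1, 18.7]
tool_rot: [-0.0, 0.725, 0.688, -0.0]
ft_force: [-3.8, -1.9, 0.8]
finger_gap: 0.002
```

```bash
python3 - <<'E'
from h import *
a,b=look(None);plane(b,(270,150,350,225),'sc')
i=cv2.resize(a['color'][180:280,265:375],None,fx=4,fy=4,interpolation=2);j=cv2.resize(b['color'][140:240,265:365],None,fx=4,fy=4,interpolation=2)
save('a5.png',np.hstack([i,j[:, :350]]))
E
```

```text
t 10.05 tcp [514.    3.1  18.7] travel units [3.37 2.69 0.02] yaxis deg -3.0 tilt [-0.001 -0.    -1.   ] F [-3.8 -1.9  0.8]
blue area 377
sc 436 slope st x,y [0.004 0.003] z at pin 22.2 MAD 1.41
```

View pics/a5.png

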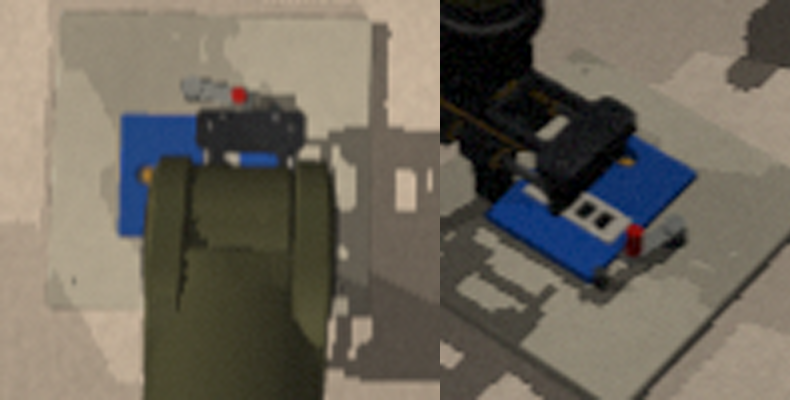

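The carrier looks square with the stage, its far edge is at the post, and the force is rising. I back off and verify.

Emit:
arm_command(travel=[[0,0.04,0],[0,0,0],[0,-0.5,0],[0,-0.7,0],[0,0,-1],[0,0,-1],[0,0,-0.5],[0,0,0]], twist=[[0,0,0],[0,0,0],[0,0,0],[0,0,0],[0,0,0],[0,0,0],[0,0,0],[0,0,0]], fingers=[1,1,1,1,1,1,1,1])

```text
t: 10.82
tcp_pos: [484.0, 6.2, 98.3]
tool_rot: [0.003, 0.725, 0.689, 0.005]
ft_force: [0.6, 1.0, 0.5]
finger_gap: 0.004
```

Emit:
arm_command(travel=[[-1,0,0],[-1,0,0],[-1,0,0],[-1,0,0],[0,0,0]], twist=[[0,0,0],[0,0,0],[0,0,0],[0,0,0],[0,0,0]], fingers=[1,1,1,1,1])

```text
t: 11.23
tcp_pos: [473.3, -121.1, 93.9]
tool_rot: [0.002, 0.728, 0.686, -0.0]
ft_force: [-0.2, 0.4, -0.6]
finger_gap: 0.008
```

```bash
python3 - <<'E'
from h import *
a,b=look(None)
p=st2w(0,0)
for n,v in (('top',(a,(275,190,375,285))),('sc',(b,(270,150,350,225)))):
    plane(*v,n)
    q,f,h=fit([v],np.r_[p[:2],15,A-.02,0,0],flat=True);print(n,f,h);report(q)
for n,c in(('t',a),('s',b)):
    h=cv2.cvtColor(c['color'],cv2.COLOR_RGB2HSV);m=cv2.inRange(h,(0,150,80),(6,255,255))|cv2.inRange(h,(174,150,80),(180,255,255));m[:160]=0;m[240:]=0;m[:,:280]=0;m[:,360:]=0
    ys,xs=np.where(m);u=(xs.mean(),ys.mean());print(n,len(xs),u,w2st(ray(c,u,48 if n=='t' else 41.5)))
i=cv2.resize(a['color'][180:280,265:375],None,fx=4,fy=4,interpolation=2);j=cv2.resize(b['color'][140:240,265:365],None,fx=4,fy=4,interpolation=2)
save('a6.png',np.hstack([i,j[:, :350]]))
E
```

```text
t 11.23 tcp [ 473.3 -121.1   93.9] travel units [7.62 3.77 2.52] yaxis deg -3.4 tilt [ 0.002 -0.003 -1.   ] F [-0.2  0.4 -0.6]
blue area 940
gap 21 [301.3 223.4] st at top [-2.3  1.5]
top 677 slope st x,y [ 0.006 -0.003] z at pin 23.3 MAD 1.35
top 0.03398629254425997 [array([301.28571429, 223.38095238])]
hole st [-2.3  1.7] z 0.0 yaw rel stage 0.01 tilt [0. 0.]
pin in carrier 2.3 -1.7
corner z [(-20, -46, np.float64(0.0)), (-20, 46, np.float64(0.0)), (100, -46, np.float64(0.0)), (100, 46, np.float64(0.0))]
sc 619 slope st x,y [0.004 0.005] z at pin 22.1 MAD 1.37
sc 0.07056089911801115 [array([311., 180.])]
hole st [-0.8  2.3] z 0.0 yaw rel stage 0.014 tilt [0. 0.]
pin in carrier 0.8 -2.3
corner z [(-20, -46, np.float64(0.0)), (-20, 46, np.float64(0.0)), (100, -46, np.float64(0.0)), (100, 46, np.float64(0.0))]
t 12 (np.float64(324.3333333333333), np.float64(203.25)) [65.65410671 60.77866728]
s 8 (np.float64(313.25), np.float64(197.25)) [59.94135278 56.37974505]
```

View pics/a6.png

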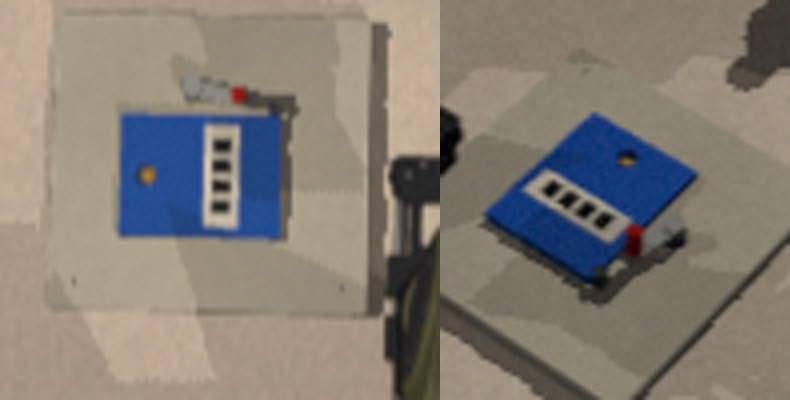

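Home is confirmed: flat, yaw offset 0.01 rad, hole within the roughly 2.5 mm play, clip still open at about 0.2 rad. Next is the clip: I go behind the knob on the stage's +y side.

```bash
python3 - <<'E'
from h import *
p=st2w(68,98);print(p);togo(p[0],p[1],94,-3.04)
E
```

```text
[665.39991875   3.13803504  15.        ]
t 11.33 tcp [ 473.7 -115.5   93.5] travel units [ 4.3   6.16 -0.01] yaxis deg -3.1 tilt [ 0.001  0.    -1.   ] F [-0.   0.4  0.5]
twist z units -0.02
```

Emit:
arm_command(travel=[[0,0.88,0],[0,0.88,0],[0,0.88,0],[0.5,0.88,0],[0.9,0.88,0],[0.9,0.88,0],[1,0.88,0],[1,0,0]], twist=[[0,0,0],[0,0,0],[0,0,0],[0,0,0],[0,0,0],[0,0,0],[0,0,0],[0,0,0]], fingers=[1,1,1,1,1,1,1,1])

```text
t: 12.0
tcp_pos: [668.8, 8.8, 92.5]
tool_rot: [0.001, 0.724, 0.69, 0.001]
ft_force: [0.5, -0.6, 0.4]
finger_gap: 0.008
```

Emit:
arm_command(travel=[[0,0,0],[0,0,0.7],[0,0,0.7],[0,0,0.5],[0,0,0],[0,0,0]], twist=[[0,0,0],[0,0,0],[0,0,0],[0,0,0],[0,0,0],[0,0,0]], fingers=[1,1,1,1,1,1])

```text
t: 12.5
tcp_pos: [663.7, 5.6, 35.7]
tool_rot: [-0.001, 0.725, 0.689, -0.001]
ft_force: [0.1, 0.7, -0.1]
finger_gap: 0.003
```

```bash
python3 - <<'E'
from h import *
p=st2w(68,82);togo(p[0],p[1],37,-3.04)
E
```

```text
t 12.5 tcp [663.7   5.6  35.7] travel units [-0.08 -0.47 -0.04] yaxis deg -2.9 tilt [-0.002  0.    -1.   ] F [ 0.1  0.7 -0.1]
twist z units 0.02
```

Emit:
arm_command(travel=[[-0.08,-0.33,-0.04],[0,-0.2,0],[-0.02,-0.21,0],[-0.01,-0.22,0],[0.04,-0.21,0],[0.05,-0.2,0],[0.1,-0.19,0],[0.1,-0.19,0]], twist=[[0,0,0],[0,0,0],[0,0,0],[0,0,0],[0,0,0],[0,0,0],[0,0,0],[0,0,0]], fingers=[1,1,1,1,1,1,1,1])

```text
t: 13.17
tcp_pos: [615.2, 14.9, 39.3]
tool_rot: [0.002, 0.725, 0.689, 0.003]
ft_force: [3.8, -0.4, -0.2]
finger_gap: 0.006
```

Emit:
arm_command(travel=[[0.12,-0.13,0],[0.12,-0.13,0],[0.12,-0.09,0],[0.13,-0.09,0],[0,0,0]], twist=[[0,0,0],[0,0,0],[0,0,0],[0,0,0],[0,0,0]], fingers=[1,1,1,1,1])

```text
t: 13.58
tcp_pos: [599.0, 28.7, 37.8]
tool_rot: [-0.001, 0.725, 0.689, -0.0]
ft_force: [-0.5, -0.6, -0.5]
finger_gap: 0.006
```

```bash
python3 - <<'E'
from h import *
print(w2st(env.get_state()['tcp_pos']))
a,b=look(None);plane(b,(270,150,350,225),'sc')
i=cv2.resize(a['color'][180:280,265:375],None,fx=4,fy=4,interpolation=2);j=cv2.resize(b['color'][140:240,265:365],None,fx=4,fy=4,interpolation=2)
save('a7.png',np.hstack([i,j[:, :350]]))
E
```

```text
[45.94429805 30.37137302]
t 13.58 tcp [599.   28.7  37.8] travel units [ 2.37 -0.09  0.66] yaxis deg -2.9 tilt [-0.002  0.    -1.   ] F [-0.5 -0.6 -0.5]
blue area 128
sc 275 slope st x,y [-0.    -0.002] z at pin 22.5 MAD 1.31
```

View pics/a7.png

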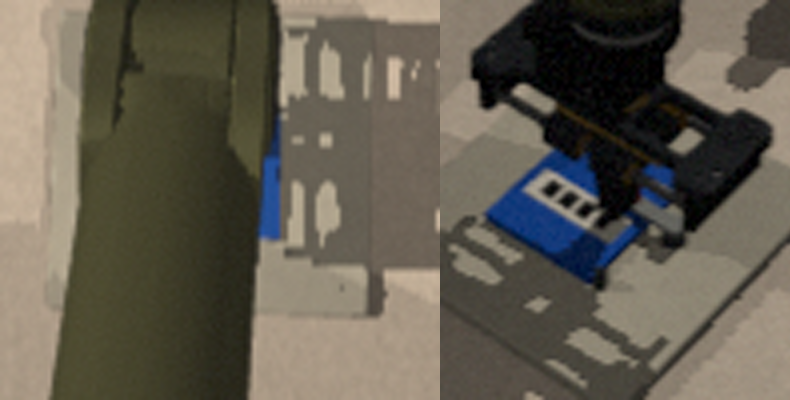

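The clip arm is now over the carrier, with the finger to its right. I push on along stage -x to find the end stop.

Emit:
arm_command(travel=[[0.1,0,0],[0.1,0,0],[0,0,0]], twist=[[0,0,0],[0,0,0],[0,0,0]], fingers=[1,1,1])

```text
t: 13.93
tcp_pos: [599.8, 29.2, 37.9]
tool_rot: [0.002, 0.726, 0.688, -0.003]
ft_force: [-1.2, -8.3, 2.9]
finger_gap: 0.006
```

Emit:
arm_command(travel=[[0.05,0,0],[0.05,0,0],[0,0,0]], twist=[[0,0,0],[0,0,0],[0,0,0]], fingers=[1,1,1])

```text
t: 14.18
tcp_pos: [599.8, 29.5, 37.9]
tool_rot: [0.002, 0.727, 0.687, -0.004]
ft_force: [-2.5, -12.9, 1.8]
finger_gap: 0.005
```

The end stop is reached: no motion while the force rises to 13 N. I back off, rise and move away.

Emit:
arm_command(travel=[[-0.6,0,0],[-0.5,0,0],[0,0,-0.8],[0,0,-1],[0,0,-1],[-1,0,0],[-1,0,0],[-1,0,0]], twist=[[0,0,0],[0,0,0],[0,0,0],[0,0,0],[0,0,0],[0,0,0],[0,0,0],[0,0,0]], fingers=[1,1,1,1,1,1,1,1])

```text
t: 14.85
tcp_pos: [594.7, -85.9, 122.9]
tool_rot: [0.0, 0.725, 0.689, 0.001]
ft_force: [-0.6, 1.2, 0.1]
finger_gap: 0.006
```

Emit:
arm_command(travel=[[-1,0,0],[-1,0,0],[-1,0,0],[0,0,0],[0,0,0],[0,0,0]], twist=[[0,0,0],[0,0,0],[0,0,0],[0,0,0],[0,0,0],[0,0,0]], fingers=[1,1,1,1,1,1])

```text
t: 15.35
tcp_pos: [589.6, -174.8, 121.8]
tool_rot: [-0.0, 0.725, 0.689, 0.0]
ft_force: [0.3, 0.4, 0.1]
finger_gap: 0.001
```

```bash
python3 - <<'E'
from h import *
a,b=look(None);p=st2w(0,0)
for n,v in (('top',(a,(275,190,375,285))),('sc',(b,(270,150,350,225)))):
    plane(*v,n)
    q,f,h=fit([v],np.r_[p[:2],15,A-.02,0,0],flat=True);print(n,f);report(q)
h=cv2.cvtColor(a['color'],cv2.COLOR_RGB2HSV);m=cv2.inRange(h,(0,150,80),(6,255,255))|cv2.inRange(h,(174,150,80),(180,255,255));m[:160]=0;m[240:]=0;m[:,:280]=0;m[:,360:]=0
ys,xs=np.where(m);u=(xs.mean(),ys.mean());print(len(xs),u,'knob st',w2st(ray(a,u,50)))
i=cv2.resize(a['color'][180:280,265:375],None,fx=4,fy=4,interpolation=2);j=cv2.resize(b['color'][140:240,265:365],None,fx=4,fy=4,interpolation=2)
save('a8.png',np.hstack([i,j[:, :350]]))
E
```

```text
t 15.35 tcp [ 589.6 -174.8  121.8] travel units [ 9.16 -0.13  3.47] yaxis deg -3.0 tilt [-0.     0.001 -1.   ] F [0.3 0.4 0.1]
blue area 888
gap 21 [301.3 223.4] st at top [-2.3  1.5]
top 626 slope st x,y [-0.    -0.003] z at pin 23.6 MAD 1.48
top 0.06641954619193843
hole st [-2.6  1.9] z 0.0 yaw rel stage 0.017 tilt [0. 0.]
pin in carrier 2.5 -1.9
corner z [(-20, -46, np.float64(0.0)), (-20, 46, np.float64(0.0)), (100, -46, np.float64(0.0)), (100, 46, np.float64(0.0))]
sc 440 slope st x,y [0.002 0.004] z at pin 22.2 MAD 1.31
sc 0.09678854676489675
hole st [-1.6  2.4] z 0.0 yaw rel stage 0.003 tilt [0. 0.]
pin in carrier 1.6 -2.4
corner z [(-20, -46, np.float64(0.0)), (-20, 46, np.float64(0.0)), (100, -46, np.float64(0.0)), (100, 46, np.float64(0.0))]
9 (np.float64(312.0), np.float64(213.0)) knob st [30.38885899 31.05809394]
```

View pics/a8.png

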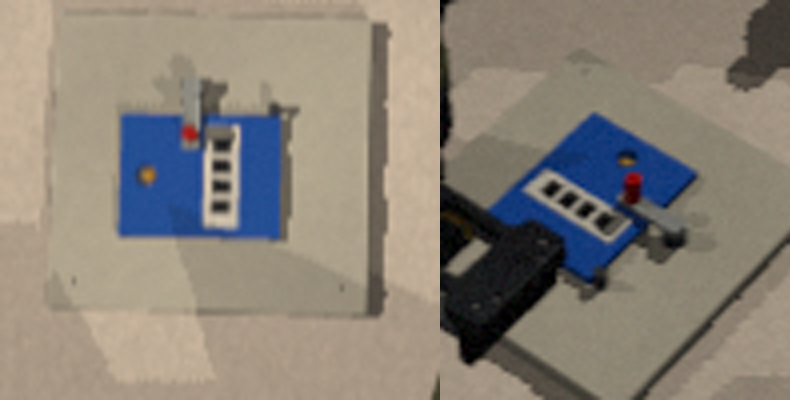

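The picture shows the clip arm pointing along -y over the carrier, with the knob at stage (30.4,31) against the expected (30,30). The carrier is square and flat, with brass in the hole. I hand in.

```bash
python3 -c "
from plant import env
print(env.sign_off())"
```

```text
the job is handed in; nothing more can be done
None
```

The job is handed in, at about 15 s of the 72 s allowed; the hand-in reports no verdict. I nudged the small carrier with two fingers until its hole dropped over the pin, then swung it counterclockwise against the stop post. Only after that did I push the red knob round to the clip's end stop.

**Last checks:**
- **Carrier:** it lies flat, with slopes of 0.005 or less and its top at 22–23.6 mm against 23 expected. Its yaw is within 0.02 rad of the stage.
- **Clip:** the knob is at stage (30.4, 31.1) mm, which puts the clip at about 1.57 rad. It stood at about 0.2 rad when I confirmed the carrier home.
- **Arm:** it stands clear, with nothing touching the carrier.
- **Other objects:** I kept clear of the bottle, keypad and slide box, but did not measure their positions again at the end.

**Where the numbers disagreed:** the hole's offset from the pin came out at about 3 mm in both cameras (limit 4 mm). With a 15 mm hole on a 10 mm pin it can be at most about 2.5 mm. I put the difference down to the cameras' 2 mm calibration error, so the margin is smaller than I would like.

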